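# Put the colour-capped specimen jars into their matching holders

## Task

Put each of the four colour-capped specimen jars into the holder of its own colour on the metal tray, one at a time and in the order red, yellow, green, blue, so that each stands upright on the holder's floor. Set the jars down rather than dropping them, never tip one over, and leave the two white-capped jars where they stand.

Things in the scene. Friction and masses are not known exactly. Their poses are not given: they have to be found in the camera images.
- jar_red_center (a point): centre (half-way up, on the axis) of the specimen jar with the red cap: a loose upright amber cylinder 44 mm in diameter and 72 mm high with a paper band, its top 18 mm the red screw cap, also 44 mm wide; about 0.1 to 0.2 kg; z points up out of the cap. At the start it stands on the 6 mm thick white board
- jar_yellow_center (a point): centre (half-way up, on the axis) of the specimen jar with the yellow cap: a loose upright amber cylinder 44 mm in diameter and 72 mm high with a paper band, its top 18 mm the yellow screw cap, also 44 mm wide; about 0.1 to 0.2 kg; z points up out of the cap. At the start it stands on the 6 mm thick white board
- jar_green_center (a point): centre (half-way up, on the axis) of the specimen jar with the green cap: a loose upright amber cylinder 44 mm in diameter and 72 mm high with a paper band, its top 18 mm the green screw cap, also 44 mm wide; about 0.1 to 0.2 kg; z points up out of the cap. At the start it stands on the 6 mm thick white board
- jar_blue_center (a point): centre (half-way up, on the axis) of the specimen jar with the blue cap: a loose upright amber cylinder 44 mm in diameter and 72 mm high with a paper band, its top 18 mm the blue screw cap, also 44 mm wide; about 0.1 to 0.2 kg; z points up out of the cap. At the start it stands on the 6 mm thick white board
- jar_white_a_center (a point): centre of a spare jar with a white cap, otherwise the same as the others (44 mm in diameter, 72 mm high, loose); stands among them on the white board and is to be left alone
- jar_white_b_center (a point): centre of a spare jar with a white cap, otherwise the same as the others (44 mm in diameter, 72 mm high, loose); stands among them on the white board and is to be left alone
- holder_red: red jar holder fixed on the flat metal tray: a shallow round plastic cup 74 mm across outside, 64 mm across inside, 11 mm high with a 3 mm floor; origin at the centre of its underside, which lies 4 mm above the table; z up. The centre of a jar seated in it is 39 mm above this origin
- holder_yellow: yellow jar holder fixed on the flat metal tray: a shallow round plastic cup 74 mm across outside, 64 mm across inside, 11 mm high with a 3 mm floor; origin at the centre of its underside, which lies 4 mm above the table; z up. The centre of a jar seated in it is 39 mm above this origin
- holder_green: green jar holder fixed on the flat metal tray: a shallow round plastic cup 74 mm across outside, 64 mm across inside, 11 mm high with a 3 mm floor; origin at the centre of its underside, which lies 4 mm above the table; z up. The centre of a jar seated in it is 39 mm above this origin
- holder_blue: blue jar holder fixed on the flat metal tray: a shallow round plastic cup 74 mm across outside, 64 mm across inside, 11 mm high with a 3 mm floor; origin at the centre of its underside, which lies 4 mm above the table; z up. The centre of a jar seated in it is 39 mm above this origin
There are look-alikes about, which are no part of the job. Leave any black look-alike of the part that bears jar_blue_center alone.

How it is judged:
On the way, in this order (a step that is already met when the one before it is completed fails the run):
1. the red-capped jar stands released in the red holder (horizontal distance between jar_red_center and holder_red below 0.015 m and z of jar_red_center in the frame of holder_red between 0.03 and 0.046 m and angle between jar_red_center's own z axis and vertical below 0.1 rad and linear speed of jar_red below 0.03 m/s and contact force between the fingers and jar_red below 0.2 N), for 0.2 s.
2. the yellow-capped jar stands released in the yellow holder (horizontal distance between jar_yellow_center and holder_yellow below 0.015 m and z of jar_yellow_center in the frame of holder_yellow between 0.03 and 0.046 m and angle between jar_yellow_center's own z axis and vertical below 0.1 rad and linear speed of jar_yellow below 0.03 m/s and contact force between the fingers and jar_yellow below 0.2 N), for 0.2 s.
3. the green-capped jar stands released in the green holder (horizontal distance between jar_green_center and holder_green below 0.015 m and z of jar_green_center in the frame of holder_green between 0.03 and 0.046 m and angle between jar_green_center's own z axis and vertical below 0.1 rad and linear speed of jar_green below 0.03 m/s and contact force between the fingers and jar_green below 0.2 N), for 0.2 s.
4. the blue-capped jar stands released in the blue holder (horizontal distance between jar_blue_center and holder_blue below 0.015 m and z of jar_blue_center in the frame of holder_blue between 0.03 and 0.046 m and angle between jar_blue_center's own z axis and vertical below 0.1 rad and linear speed of jar_blue below 0.03 m/s and contact force between the fingers and jar_blue below 0.2 N), for 0.2 s.
At the end, for the whole second after the job is handed in: Each colour-capped jar stands upright (within 0.1 rad), released and at rest on the floor of the holder of its colour, its axis within 15 mm of the holder's centre and its centre 30 to 46 mm above the holder's underside; both white-capped jars are within 25 mm of where they began (all of step 1 and all of step 2 and all of step 3 and all of step 4 and distance of each of jar_white_a_center, jar_white_b_center from where it was at the start of the episode below 0.025 m); the robot touches nothing.
It fails at once if a jar is tipped by more than 0.6 rad (angle between any of jar_red_center, jar_yellow_center, jar_green_center, jar_blue_center, jar_white_a_center, jar_white_b_center's own z axis and vertical above 0.6 rad).
It fails at once if a white-capped jar is moved by more than 25 mm (distance of any of jar_white_a_center, jar_white_b_center from where it was at the start of the episode above 0.025 m).
It fails at once if a jar is dropped into its holder (it falls, with no finger on it, faster than 0.6 m/s over the holder) ((linear speed of jar_red above 0.6 m/s and contact force between the fingers and jar_red below 0.1 N and horizontal distance between jar_red_center and holder_red below 0.04 m) or (linear speed of jar_yellow above 0.6 m/s and contact force between the fingers and jar_yellow below 0.1 N and horizontal distance between jar_yellow_center and holder_yellow below 0.04 m) or (linear speed of jar_green above 0.6 m/s and contact force between the fingers and jar_green below 0.1 N and horizontal distance between jar_green_center and holder_green below 0.04 m) or (linear speed of jar_blue above 0.6 m/s and contact force between the fingers and jar_blue below 0.1 N and horizontal distance between jar_blue_center and holder_blue below 0.04 m)).
It also fails if it takes over 106 s, if anything falls off the work surface, if the arm or the gripper's body presses on something with over 40 N, if the wrist force passes 120 N, or if a joint passes its speed limit or range.

## Robot

A 7-joint arm with a two-finger parallel gripper is mounted at the origin on the work surface. World frame = base frame: x ahead of the robot, y to its left, z up, the work surface at z = 0. Lengths are in m, angles in rad, forces in N, time in s.
With the tool pointing down it reaches from about 0.425 to 0.875 m from the base axis. Payload 4.7 kg.
Tool frame: the origin (TCP) lies on the centre line of the jaws, within the pads' length; the fingertips stand 8 mm ahead of it and the grasp point (between the pads) lies 11 mm behind it (ctrl.tips_ahead is the distance from the TCP to the fingertips, in m); z points along the fingers, y is the line along which they close (so a half turn about z gives the same grasp; the last joint's range is limited). The gripper opens to 85 mm and grips with 20 to 120 N. Pads are 22 mm wide; open, the fingers measure 114 mm over their backs; the gripper's body (76 mm by 85 mm) begins 54 mm behind the grasp point. The pads swing forward as they close: fully open they stand 13 mm farther back than shut.
Start: joints at [1.264, 0.321, -0.07, 1.45, 0.023, 1.371, -0.057], TCP at [0.205, -0.617, 0.219] pointing down, gripper open.
Joint ranges: [-2.86, 2.86], [-0.3, 2.09], [-1.38, 1.24], [0.06, 2.45], [-1.56, 4.7], [0.09, 2.05], [-2.69, 2.69]. Speed limits (rad/s): [2.57, 2.57, 3.14, 3.14, 3.14, 3.14, 3.14].

## Interface

Orientations are given as a unit quaternion [w, x, y, z].
In Python, from workcell import sensors, cams, order, ctrl gives the robot as it stands. The module is installed in compiled form; this text tells all that it offers.
- The arm moves only by the shell command python3 -m jog 'ROWS' [FORCE]. ROWS is JSON, a list that holds one entry, the list of rows, each a list of 7 numbers: the shift along the world's x, y, z in mm, then the turn, a rotation vector about the world's x, y, z in rad, then the opening, from -1 (shut) to 1 (fully open), so that 0 is half open. In form: [[[tx, ty, tz, wx, wy, wz, jaw], ...]]. A call has 1 to 20 rows; each row shifts and turns the commanded pose from where the row before left it; what a row does not reach is not made up. A row lasts 1/12 s, in which the tool goes at most 41.7 mm and 7.16 degrees, less where a joint would pass 70% of its speed; a pose out of reach is approached as far as the arm can. A call with a gripper value outside its range is refused whole. The fingers move at their own pace and stop on an object; FORCE is the grip in N (left out, the last holds). Time passes only in rows, so rows that do not move let the fingers close. It gives the time, the measured TCP pose, the force, the opening and the grip force at its end, in the units of the state.
- sensors.read_state(): the state, without advancing time (a new reading comes with each control period).
- cams.grab_frame(name): name is "scene" or "top" or "wrist"; returns a dict with "img" (420x560x3 uint8, red, green, blue), "fx", "fy", "cx", "cy" (pixels), "camera_from_world" (4x4, takes a point from world to camera coordinates). Camera axes: x right, y down, z forward; pixel columns grow to the right and rows downward; lengths in m; the calibration is good to about 2 mm. A picture is of the moment at which its call begins. There is no depth.
- order.close_job(): hands the job in; it is judged then, once.
The state is a dict: "clock": time; "q": joint angles; "joint_velocities": joint speeds; "joint_efforts": joint torques, N m; "tcp_pos": TCP position; "ee_rot": TCP orientation; "force": force on the tool from outside, world axes, zero at the start; "ft_torque": the same for the moment, N m; "opening": finger opening in m; "finger_force": force on a finger pad.
Only numpy, scipy, OpenCV 4.12 (cv2) and the standard library are available. Lean on these libraries where they do the work, as an engineer would, in place of code of your own. Each camera call takes 0.05 s, during which the arm holds its last target. There are 200 camera calls.

## Working session

There is one attempt and no reset: what is moved stays moved. The work goes in short steps, Python scripts to look and compute and a shell command to move; the robot and the scene stay as the last step left them, time stands still between calls to the robot, and variables do not carry over. Pictures are saved under pics/ and viewed, at most 14 in all, crops included, and the job is handed in when it is done.

```bash
mkdir -p pics
cat > h.py <<'E'
import numpy as np, cv2
from workcell import sensors, cams, order, ctrl
def grab(n,f):
    d=cams.grab_frame(n); cv2.imwrite('pics/'+f,cv2.cvtColor(d['img'],cv2.COLOR_RGB2BGR)); return d
def unproj(d,u,v,z):
    T=np.array(d['camera_from_world']);R,t=T[:3,:3],T[:3,3]
    c=-R.T@t; r=R.T@np.array([(u-d['cx'])/d['fx'],(v-d['cy'])/d['fy'],1])
    return c+r*(z-c[2])/r[2]
E
python3 - <<'E'
from h import *
for n in('top','scene'):
    d=grab(n,n+'1.png'); T=np.array(d['camera_from_world']);print(n,d['fx'],-T[:3,:3].T@T[:3,3],T[:3,:3].round(2).tolist())
s=sensors.read_state();print(s)
E
```

```text
top 474.25155895579485 [ 0.32622924 -0.06626809  1.14422756] [[-0.03, -1.0, -0.01], [-0.99, 0.03, -0.15], [0.15, 0.01, -0.99]]
scene 416.2095983886794 [0.83251049 0.40443371 0.93875471] [[-0.78, 0.63, 0.0], [0.52, 0.65, -0.55], [-0.35, -0.43, -0.83]]
{'clock': 0.1, 'q': array([ 1.26410743,  0.32173507, -0.07008285,  1.45153027,  0.02259635,
        1.37079893, -0.05690109]), 'joint_velocities': array([-0.00162573, -0.00221428, -0.00012264, -0.00196616,  0.0001488 ,
        0.00103591, -0.0013664 ]), 'joint_efforts': array([ 1.68895212e-05, -4.94875932e+01, -3.83972554e-01, -3.15207839e+01,
        1.29955838e-02,  7.44644698e-03,  3.69762665e-05]), 'tcp_pos': array([ 0.20475408, -0.61639064,  0.21785325]), 'ee_rot': array([-8.23325626e-04,  9.87162116e-01,  1.59719274e-01, -1.78447592e-04]), 'force': array([ 0.79590233, -0.80945315, -0.36438827]), 'ft_torque': array([-0.00687182,  0.00930469,  0.02576356]), 'finger_force': 0.0, 'opening': 0.08529158975801009}
```

View pics/top1.png

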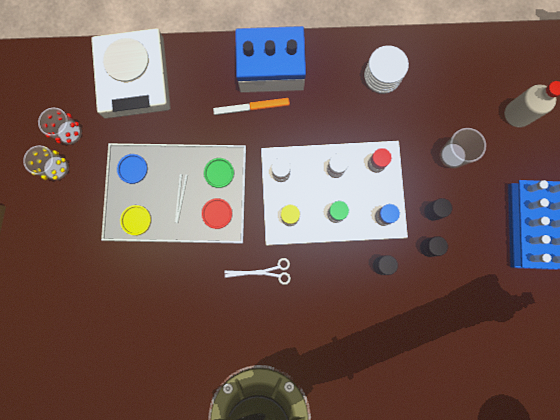

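View pics/scene1.png

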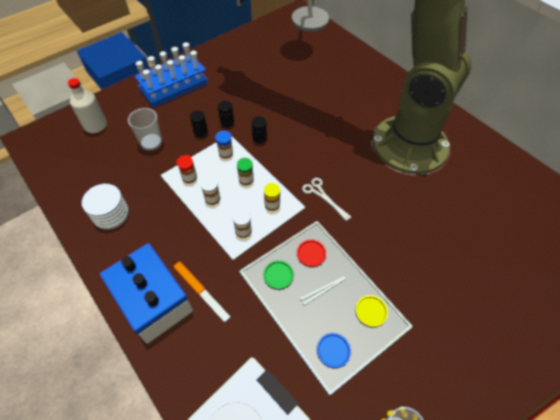

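The top view shows these candidates:
- **Caps:** red (381,157), yellow (290,213), green (339,210), blue (389,213), white (281,172) and (338,161).
- **Black look-alikes:** (440,209), (434,245) and (386,264). These are off the board and not wanted.
- **Holders:** red (217,213), yellow (136,220), green (219,173), blue (132,169).
- **Other red and blue items:** the bottle cap at (555,88), two beakers with beads, a blue rack and a blue box. None of these are jars.

I'll choose the coloured caps on the board.

```bash
cat >> h.py <<'E'
HUE={'red':0,'yellow':30,'green':68,'blue':110}
def find(d,box,col,z):
    x0,y0,x1,y1=box; h=cv2.cvtColor(d['img'],cv2.COLOR_RGB2HSV).astype(int)
    dh=np.abs((h[...,0]-HUE[col]+90)%180-90)
    m=((dh<14)&(h[...,1]>120)&(h[...,2]>70)).astype(np.uint8)
    k=np.zeros_like(m);k[y0:y1,x0:x1]=m[y0:y1,x0:x1]
    n,l,s,c=cv2.connectedComponentsWithStats(k); i=1+np.argmax(s[1:,4])
    return (unproj(d,*c[i],z)*1000).round(1)[:2],c[i].round(1),s[i]
E
python3 - <<'E'
from h import *
d=grab('top','top2.png')
J=dict(red=(381,157),yellow=(290,213),green=(339,210),blue=(389,213))
H=dict(red=(217,213),yellow=(136,220),green=(219,173),blue=(132,169))
for c,(u,v) in J.items(): print('jar',c,*find(d,(u-16,v-16,u+16,v+16),c,.071))
for c,(u,v) in H.items(): print('hold',c,*find(d,(u-20,v-20,u+20,v+20),c,.009))
for p in((281,170),(338,159)): print('white',unproj(d,*p,.078)[:2])
i=cv2.imread('pics/top2.png')[130:280,250:460]; cv2.imwrite('pics/crop.png',cv2.resize(i,None,fx=3.5,fy=3.5))
E
```

```text
jar red [ 583.4 -302.2] [381.5 157.3] [372 149  19  18 263]
jar yellow [458.3 -85.7] [289.7 213.9] [281 205  18  19 273]
jar green [ 463.4 -197.5] [338.7 210.2] [330 202  18  18 258]
jar blue [ 452.6 -311.9] [389.3 213.3] [380 204  19  19 280]
hold red [473.2  90.1] [216.4 213.2] [202 199  30  30 712]
hold yellow [463.3 287.2] [135.1 219.8] [120 205  31  30 731]
hold green [573.5  83.9] [218.5 172.5] [204 158  30  29 663]
hold blue [591.  297.3] [131.7 168.3] [117 154  30  30 693]
white [ 0.5595921  -0.06906114]
white [ 0.58108688 -0.20087602]
```

View pics/crop.png

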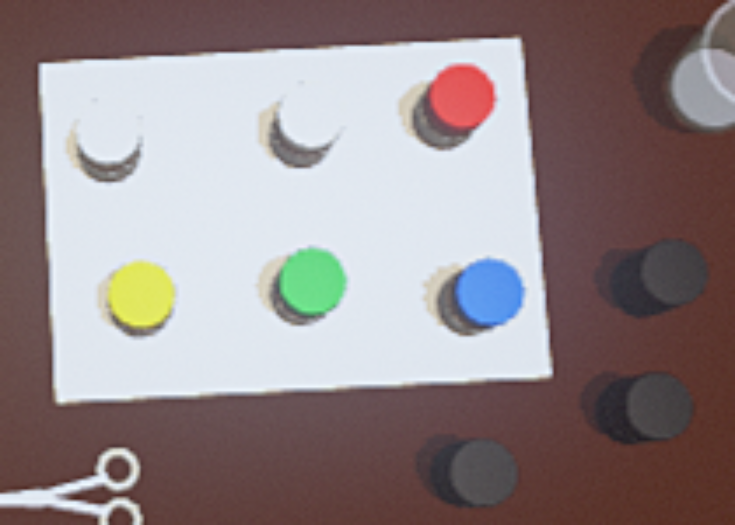

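The crop shows four coloured and two white caps on the board: red at (462,97), yellow (141,295), green (312,281) and blue (489,292). The black jars are off it at (673,272), (658,405) and (482,472). I'll go above red.

```bash
python3 -m jog '[[[23,19,0,0,0,-0.02,1],[23,19,0,0,0,-0.02,1],[23,19,0,0,0,-0.02,1],[23,19,0,0,0,-0.02,1],[23,19,0,0,0,-0.02,1],[23,19,0,0,0,-0.02,1],[23,19,0,0,0,-0.02,1],[23,19,0,0,0,-0.02,1],[23,19,0,0,0,-0.02,1],[23,19,0,0,0,-0.02,1],[23,19,0,0,0,-0.02,1],[23,19,0,0,0,-0.02,1],[23,19,0,0,0,-0.02,1],[23,19,0,0,0,-0.02,1],[28,24,-18,0,0,-0.02,1],[28,24,-20,0,0,-0.02,1],[0,0,-20,0,0,0,1],[0,0,0,0,0,0,1],[0,0,0,0,0,0,1]]]' 40
python3 - <<'E'
from h import *
d=grab('wrist','w1.png'); T=np.array(d['camera_from_world']); print(-T[:3,:3].T@T[:3,3])
print(find(d,(0,0,560,420),'red',.078)); print(sensors.read_state()['tcp_pos'])
E
```

```text
clock: 1.73
tcp_pos: [0.5817, -0.3028, 0.1594]
ee_rot: [-0.0, 1.0, 0.001, -0.002]
force: [-0.3, -0.8, 0.9]
opening: 0.0853
finger_force: 0.0
[ 0.65156696 -0.30302315  0.31493846]
(array([ 654.7, -331.6]), array([320.5, 111.5]), array([    0,     0,   560,   364, 95790], dtype=int32))
[ 0.58202853 -0.30426357  0.16108646]
```

View pics/w1.png

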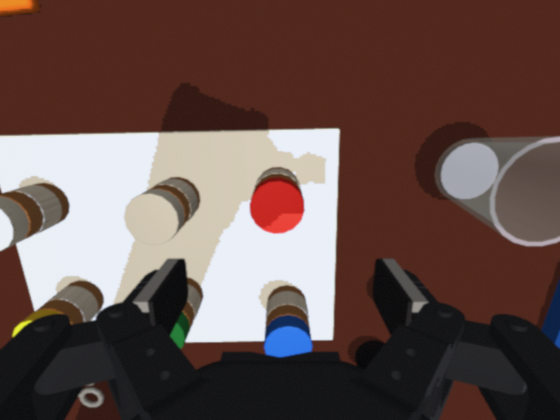

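The wrist view shows the red cap at (277,205), roughly centred between the fingers at columns 185 and 377. I'll convert that pixel to a position.

Run:
```python
from h import *
d=cams.grab_frame('wrist'); print(unproj(d,277,207,.078)); T=np.array(d['camera_from_world']); p=T@[.583,-.302,.078,1]; print(d['fx']*p[0]/p[2]+d['cx'],d['fy']*p[1]/p[2]+d['cy'])
h=cv2.cvtColor(d['img'],cv2.COLOR_RGB2HSV); print(h[205,277],h[50,300])
```

```text
[ 0.58291332 -0.30171175  0.078     ]
277.36386211903107 206.89484277325082
[  1 211 199] [  7 167  81]
```

The two estimates agree. Now I descend, grip and lift.

```bash
python3 -m jog '[[[1,1,-20,0,0,0,1],[0,0,-20,0,0,0,1],[0,0,-20,0,0,0,1],[0,0,-20,0,0,0,1],[0,0,-20,0,0,0,1],[0,0,-15,0,0,0,1],[0,0,-5,0,0,0,1],[0,0,0,0,0,0,1],[0,0,0,0,0,0,0.3],[0,0,0,0,0,0,-0.2],[0,0,0,0,0,0,-1],[0,0,0,0,0,0,-1],[0,0,0,0,0,0,-1],[0,0,0,0,0,0,-1],[0,0,0,0,0,0,-1]]]' 40
```

```text
clock: 3.08
tcp_pos: [0.5849, -0.3024, 0.0427]
ee_rot: [0.001, 1.0, 0.001, 0.001]
force: [-0.5, 1.2, 6.2]
opening: 0.0427
finger_force: 40.2
```

```bash
python3 -m jog '[[[0,0,15,0,0,0,-1],[0,0,25,0,0,0,-1],[0,0,30,0,0,0,-1],[0,0,30,0,0,0,-1],[-7,26,0,0,0,0,-1],[-7,26,0,0,0,0,-1],[-7,26,0,0,0,0,-1],[-7,26,0,0,0,0,-1],[-7,26,0,0,0,0,-1],[-7,26,0,0,0,0,-1],[-7,26,0,0,0,0,-1],[-7,26,0,0,0,0,-1],[-7,26,0,0,0,0,-1],[-7,26,0,0,0,0,-1],[-8,26,0,0,0,0,-1],[-8,26,0,0,0,0,-1],[-8,26,0,0,0,0,-1],[-8,26,0,0,0,0,-1],[-8,28,0,0,0,0,-1],[0,0,0,0,0,0,-1]]]' 
python3 -m jog '[[[0,0,0,0,0,0,-1],[0,0,0,0,0,0,-1]]]'
python3 - <<'E'
from h import *
d=grab('wrist','w2.png');grab('scene','s2.png')
i=np.hstack([cv2.imread('pics/w2.png'),cv2.imread('pics/s2.png')]);cv2.imwrite('pics/c2.png',cv2.resize(i,(800,300)))
E
```

```text
clock: 4.75
tcp_pos: [0.4716, 0.0966, 0.1412]
ee_rot: [-0.001, 1.0, 0.005, -0.0]
force: [-0.3, -0.5, 0.2]
opening: 0.0425
finger_force: 40.9
clock: 4.92
tcp_pos: [0.4738, 0.0894, 0.1409]
ee_rot: [0.0, 1.0, 0.0, 0.0]
force: [1.3, 0.1, -1.1]
opening: 0.0429
finger_force: 40.9
```

View pics/c2.png

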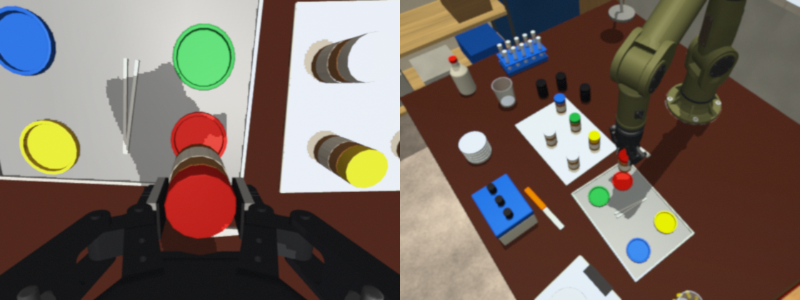

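The left half (wrist) shows the red jar hanging upright in the jaws over the red holder. I'll cross-check the holder positions from this wrist view.

```bash
python3 - <<'E'
from h import *
d=cams.grab_frame('wrist')
for c,b in dict(blue=(0,0,90,120),yellow=(20,150,125,260),green=(230,20,340,140)).items(): print(c,*find(d,b,c,.009))
print('yjar',find(d,(450,180,560,280),'yellow',.076))
E
python3 -m jog '[[[0,0,-20,0,0,0,-1],[0,0,-20,0,0,0,-1],[0,0,-20,0,0,0,-1],[0,0,-15,0,0,0,-1],[0,0,-10,0,0,0,-1],[0,0,-5,0,0,0,-1],[0,0,-4,0,0,0,-1],[0,0,-3,0,0,0,-1],[0,0,0,0,0,0,-1],[0,0,0,0,0,0,-1]]]'
```

```text
blue [590.1 295.7] [33.9 59.4] [   0   10   76   96 6059]
yellow [462.4 290.6] [ 68.4 205.6] [  27  168   84   77 4949]
green [574.2  85.7] [283.7  79.5] [ 241   34   86   92 6214]
yjar (array([460.5, -80. ]), array([505.8, 232.3]), array([ 470,  203,   72,   60, 3208], dtype=int32))
clock: 5.9
tcp_pos: [0.4743, 0.09, 0.0446]
ee_rot: [0.0, 1.0, 0.0, 0.001]
force: [0.7, -0.5, -0.5]
opening: 0.0429
finger_force: 41.0
```

```bash
python3 -m jog '[[[0,0,-1,0,0,0,-1],[0,0,-1,0,0,0,-1],[0,0,0,0,0,0,-1]]]'
python3 -m jog '[[[0,0,0,0,0,0,0.1],[0,0,0,0,0,0,0.3],[0,0,0,0,0,0,0.7],[0,0,0,0,0,0,0.7],[0,0,0,0,0,0,0.7],[0,0,0,0,0,0,0.7],[0,0,10,0,0,0,0.7],[0,0,20,0,0,0,0.7],[0,0,30,0,0,0,0.7],[0,0,30,0,0,0,0.7],[0,0,10,0,0,0,0.7],[0,0,0,0,0,0,0.7],[0,0,0,0,0,0,0.7]]]'
python3 - <<'E'
from h import *
d=grab('wrist','w3.png')
print(sensors.read_state()['tcp_pos'])
print(find(d,(150,150,400,360),'red',.075))
print('yjar',find(d,(400,180,560,300),'yellow',.075))
E
```

```text
clock: 6.15
tcp_pos: [0.475, 0.0902, 0.0437]
ee_rot: [0.0, 1.0, 0.0, 0.001]
force: [-1.1, 0.0, 6.9]
opening: 0.0425
finger_force: 41.4
clock: 7.23
tcp_pos: [0.474, 0.0899, 0.1424]
ee_rot: [0.0, 1.0, 0.0, 0.001]
force: [0.2, 0.5, -0.6]
opening: 0.0726
finger_force: 0.0
[0.4731372  0.08974659 0.14132125]
(array([454.4,  35.2]), array([352.1, 238.9]), array([ 283,  150,  117,  167, 8574], dtype=int32))
yjar (array([460. , -80.8]), array([505.9, 232.1]), array([ 470,  203,   72,   59, 3161], dtype=int32))
```

View pics/w3.png

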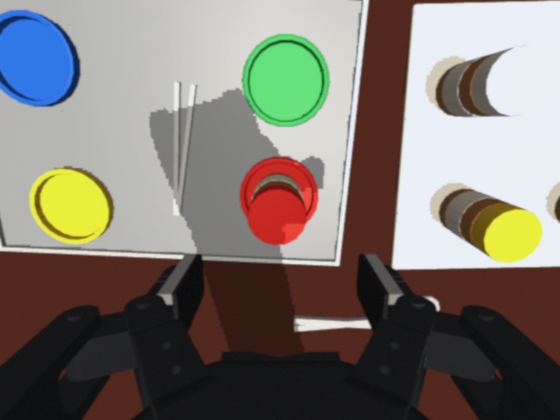

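The red jar stands upright in the red holder, with its cap at (277,216) and the ring centre at about (279,199). Next I go to the yellow jar at about (459,-83).

```bash
python3 - <<'E'
from h import *
d=cams.grab_frame('wrist');print(unproj(d,277,216,.079),unproj(d,279,197,.012))
E
python3 -m jog '[[[-2,-20,0,0,0,0,1],[-2,-22,0,0,0,0,1],[-2,-22,0,0,0,0,1],[-2,-22,0,0,0,0,1],[-2,-22,0,0,0,0,1],[-2,-22,0,0,0,0,1],[-2,-22,0,0,0,0,1],[-1,-21,0,0,0,0,1],[0,0,0,0,0,0,1],[0,0,0,0,0,0,1]]]'
python3 - <<'E'
from h import *
d=grab('wrist','w4.png');print(find(d,(200,120,380,330),'yellow',.077)); print(find(d,(0,100,200,330),'green',.075))
E
```

```text
[0.47317187 0.09210361 0.079     ] [0.47049131 0.09094539 0.012     ]
clock: 8.17
tcp_pos: [0.4575, -0.0838, 0.1404]
ee_rot: [-0.001, 1.0, -0.001, -0.002]
force: [-0.0, -0.9, -0.7]
opening: 0.0851
finger_force: 0.0
(array([460.1, -84.4]), array([281.1, 212.1]), array([ 253,  182,   58,   61, 2787], dtype=int32))
(array([536.5,  48.2]), array([ 82.9, 102.1]), array([ 61, 100,  44,   6, 205], dtype=int32))
```

```bash
python3 -m jog '[[[2,0,-20,0,0,0,1],[0,0,-20,0,0,0,1],[0,0,-20,0,0,0,1],[0,0,-20,0,0,0,1],[0,0,-16,0,0,0,1],[0,0,-5,0,0,0,1],[0,0,0,0,0,0,1],[0,0,0,0,0,0,0.3],[0,0,0,0,0,0,-0.2],[0,0,0,0,0,0,-1],[0,0,0,0,0,0,-1],[0,0,0,0,0,0,-1],[0,0,0,0,0,0,-1],[0,0,0,0,0,0,-1],[0,0,15,0,0,0,-1],[0,0,25,0,0,0,-1],[0,0,30,0,0,0,-1],[0,0,30,0,0,0,-1],[0,0,0,0,0,0,-1]]]' 40
```

```text
clock: 9.8
tcp_pos: [0.4644, -0.0836, 0.1466]
ee_rot: [0.001, 1.0, 0.0, 0.005]
force: [1.7, 0.2, -1.1]
opening: 0.0428
finger_force: 41.4
```

```bash
python3 -m jog '[[[0,20,5,0,0,0,-1],[0,22,5,0,0,0,-1],[0,22,0,0,0,0,-1],[0,22,0,0,0,0,-1],[0,22,0,0,0,0,-1],[0,22,0,0,0,0,-1],[0,22,0,0,0,0,-1],[1,22,0,0,0,0,-1],[1,22,0,0,0,0,-1],[1,22,0,0,0,0,-1],[1,22,0,0,0,0,-1],[0,22,0,0,0,0,-1],[0,22,0,0,0,0,-1],[0,22,0,0,0,0,-1],[0,22,0,0,0,0,-1],[0,22,-5,0,0,0,-1],[0,22,-5,0,0,0,-1],[0,0,0,0,0,0,-1],[0,0,0,0,0,0,-1]]]'
python3 - <<'E'
from h import *
d=grab('wrist','w5.png')
E
```

```text
clock: 11.38
tcp_pos: [0.4634, 0.2899, 0.1398]
ee_rot: [0.0, 1.0, 0.002, -0.001]
force: [-0.4, -0.1, -1.5]
opening: 0.0426
finger_force: 41.5
```

View pics/w5.png

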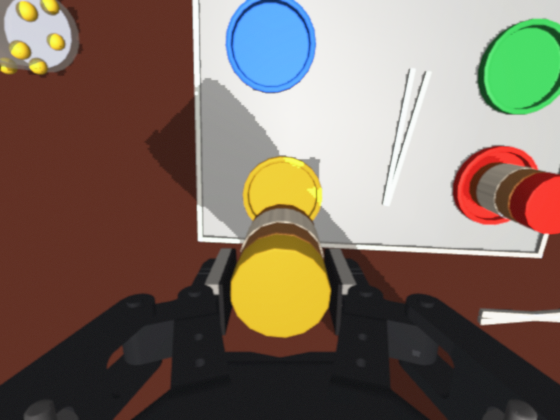

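The yellow jar hangs upright, at column 281, over the yellow ring at about (283,195). I'll set it down.

```bash
python3 -m jog '[[[0,0,-20,0,0,0,-1],[0,0,-20,0,0,0,-1],[0,0,-20,0,0,0,-1],[0,0,-15,0,0,0,-1],[0,0,-10,0,0,0,-1],[0,0,-5,0,0,0,-1],[0,0,-4,0,0,0,-1],[0,0,-3,0,0,0,-1],[0,0,-1,0,0,0,-1],[0,0,-1,0,0,0,-1],[0,0,0,0,0,0,-1]]]'
```

```text
clock: 12.35
tcp_pos: [0.4655, 0.2889, 0.0434]
ee_rot: [0.0, 1.0, 0.0, 0.001]
force: [-1.2, -2.0, 4.8]
opening: 0.0428
finger_force: 42.0
```

```bash
python3 -m jog '[[[0,0,0,0,0,0,0.1],[0,0,0,0,0,0,0.3],[0,0,0,0,0,0,0.7],[0,0,0,0,0,0,0.7],[0,0,0,0,0,0,0.7],[0,0,0,0,0,0,0.7],[0,0,10,0,0,0,0.7],[0,0,20,0,0,0,0.7],[0,0,30,0,0,0,0.7],[0,0,30,0,0,0,0.7],[0,0,10,0,0,0,0.7],[0,0,0,0,0,0,0.7],[0,0,0,0,0,0,0.7]]]'
python3 - <<'E'
from h import *
d=grab('wrist','w6.png')
E
```

```text
clock: 13.43
tcp_pos: [0.4649, 0.2889, 0.1423]
ee_rot: [0.0, 1.0, 0.0, 0.001]
force: [-0.0, 0.2, -0.9]
opening: 0.0725
finger_force: 0.0
```

View pics/w6.png

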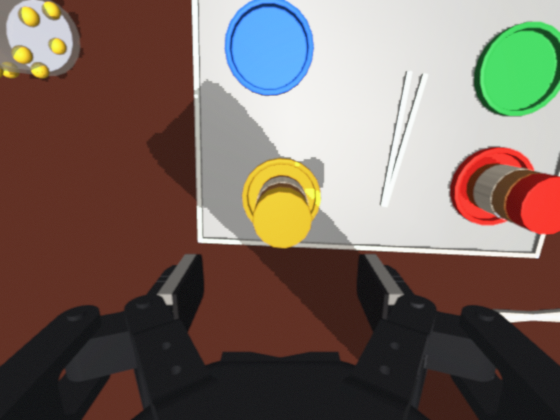

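```bash
python3 -m jog '[[[0,-20,0,0,0,0,1],[0,-26,0,0,0,0,1],[0,-26,0,0,0,0,1],[0,-26,0,0,0,0,1],[0,-26,0,0,0,0,1],[0,-26,0,0,0,0,1],[0,-26,0,0,0,0,1],[0,-26,0,0,0,0,1],[0,-26,0,0,0,0,1],[0,-26,0,0,0,0,1],[0,-26,0,0,0,0,1],[0,-26,0,0,0,0,1],[0,-26,0,0,0,0,1],[0,-26,0,0,0,0,1],[0,-26,0,0,0,0,1],[0,-26,0,0,0,0,1],[0,-26,0,0,0,0,1],[0,-26,0,0,0,0,1],[0,-26,0,0,0,0,1],[0,0,0,0,0,0,1]]]'
python3 -m jog '[[[0,0,0,0,0,0,1],[0,0,0,0,0,0,1]]]'
python3 - <<'E'
from h import *
d=cams.grab_frame('wrist');print(find(d,(200,120,380,330),'green',.077))
E
```

```text
clock: 15.15
tcp_pos: [0.4623, -0.2048, 0.1397]
ee_rot: [0.0, 1.0, -0.003, -0.002]
force: [-0.0, 0.3, -1.3]
opening: 0.0857
finger_force: 0.0
clock: 15.32
tcp_pos: [0.4639, -0.198, 0.1404]
ee_rot: [-0.001, 1.0, 0.001, -0.001]
force: [0.9, 1.0, -0.7]
opening: 0.0853
finger_force: 0.0
(array([ 463.7, -195.7]), array([277.3, 215.8]), array([ 249,  188,   57,   57, 2531], dtype=int32))
```

Yellow stands upright in its holder, with its cap at (282,216) and the ring at (282,197). Next I pick green.

```bash
python3 -m jog '[[[0,1,-20,0,0,0,1],[0,0,-20,0,0,0,1],[0,0,-20,0,0,0,1],[0,0,-20,0,0,0,1],[0,0,-16,0,0,0,1],[0,0,-5,0,0,0,1],[0,0,0,0,0,0,1],[0,0,0,0,0,0,0.3],[0,0,0,0,0,0,-0.2],[0,0,0,0,0,0,-1],[0,0,0,0,0,0,-1],[0,0,0,0,0,0,-1],[0,0,0,0,0,0,-1],[0,0,0,0,0,0,-1],[0,0,15,0,0,0,-1],[0,0,25,0,0,0,-1],[0,0,30,0,0,0,-1],[0,0,30,0,0,0,-1],[0,0,0,0,0,0,-1]]]' 40
```

```text
clock: 16.95
tcp_pos: [0.4683, -0.1996, 0.147]
ee_rot: [0.002, 1.0, 0.0, 0.005]
force: [0.5, -0.4, -0.2]
opening: 0.0428
finger_force: 41.0
```

```bash
python3 -m jog '[[[0,18,10,0,0,0,-1],[0,22,10,0,0,0,-1],[0,22,10,0,0,0,-1],[0,22,0,0,0,0,-1],[0,22,0,0,0,0,-1],[11,22,0,0,0,0,-1],[11,22,0,0,0,0,-1],[11,22,0,0,0,0,-1],[11,22,0,0,0,0,-1],[11,22,0,0,0,0,-1],[11,22,0,0,0,0,-1],[11,22,0,0,0,0,-1],[11,22,-10,0,0,0,-1],[11,0,-10,0,0,0,-1],[11,0,-10,0,0,0,-1],[0,0,0,0,0,0,-1],[0,0,0,0,0,0,-1]]]'
python3 - <<'E'
from h import *
d=grab('wrist','w7.png')
E
```

```text
clock: 18.37
tcp_pos: [0.574, 0.0836, 0.1397]
ee_rot: [-0.0, 1.0, 0.0, -0.001]
force: [-0.2, -1.1, -0.5]
opening: 0.0427
finger_force: 41.0
```

View pics/w7.png

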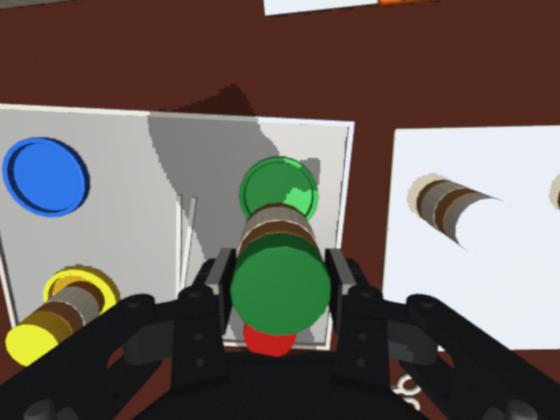

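The green jar hangs upright, at column 281, over the green ring at about (279,195). I'll set it down.

```bash
python3 -m jog '[[[0,1,-20,0,0,0,-1],[0,0,-20,0,0,0,-1],[0,0,-20,0,0,0,-1],[0,0,-15,0,0,0,-1],[0,0,-10,0,0,0,-1],[0,0,-5,0,0,0,-1],[0,0,-4,0,0,0,-1],[0,0,-3,0,0,0,-1],[0,0,-1,0,0,0,-1],[0,0,-1,0,0,0,-1],[0,0,0,0,0,0,-1]]]'
```

```text
clock: 19.33
tcp_pos: [0.5756, 0.085, 0.0434]
ee_rot: [0.0, 1.0, 0.0, 0.001]
force: [-1.5, -0.3, 3.7]
opening: 0.0425
finger_force: 41.3
```

```bash
python3 -m jog '[[[0,0,0,0,0,0,0.1],[0,0,0,0,0,0,0.3],[0,0,0,0,0,0,0.7],[0,0,0,0,0,0,0.7],[0,0,0,0,0,0,0.7],[0,0,0,0,0,0,0.7],[0,0,10,0,0,0,0.7],[0,0,20,0,0,0,0.7],[0,0,30,0,0,0,0.7],[0,0,30,0,0,0,0.7],[0,0,10,0,0,0,0.7],[0,0,0,0,0,0,0.7],[0,0,0,0,0,0,0.7]]]'
python3 - <<'E'
from h import *
d=grab('wrist','w8.png'); print(find(d,(200,130,380,270),'green',.02))
E
python3 -m jog '[[[-6,-20,0,0,0,0,1],[-7,-22,0,0,0,0,1],[-7,-22,0,0,0,0,1],[-7,-22,0,0,0,0,1],[-7,-22,0,0,0,0,1],[-7,-22,0,0,0,0,1],[-7,-22,0,0,0,0,1],[-7,-22,0,0,0,0,1],[-7,-22,0,0,0,0,1],[-7,-22,0,0,0,0,1],[-7,-22,0,0,0,0,1],[-7,-22,0,0,0,0,1],[-7,-22,0,0,0,0,1],[-7,-22,0,0,0,0,1],[-7,-22,0,0,0,0,1],[-7,-22,0,0,0,0,1],[-7,-22,0,0,0,0,1],[-5,-25,0,0,0,0,1],[0,0,0,0,0,0,1],[0,0,0,0,0,0,1]]]'
python3 - <<'E'
from h import *
d=grab('wrist','w9.png');print(find(d,(200,120,380,330),'blue',.077))
i=np.hstack([cv2.imread('pics/w8.png'),cv2.imread('pics/w9.png')]);cv2.imwrite('pics/c9.png',cv2.resize(i,(800,300)))
E
```

```text
clock: 20.42
tcp_pos: [0.5749, 0.0849, 0.1424]
ee_rot: [0.0, 1.0, 0.0, 0.0]
force: [-0.0, -0.3, -0.8]
opening: 0.0726
finger_force: 0.0
(array([569. ,  85.9]), array([279.2, 202.6]), array([ 241,  159,   78,   87, 4423], dtype=int32))
clock: 22.13
tcp_pos: [0.4498, -0.313, 0.1398]
ee_rot: [-0.001, 1.0, -0.001, -0.002]
force: [0.0, 1.3, 0.1]
opening: 0.0853
finger_force: 0.0
(array([ 453.8, -309.7]), array([276. , 210.4]), array([ 247,  180,   58,   61, 2722], dtype=int32))
```

View pics/c9.png

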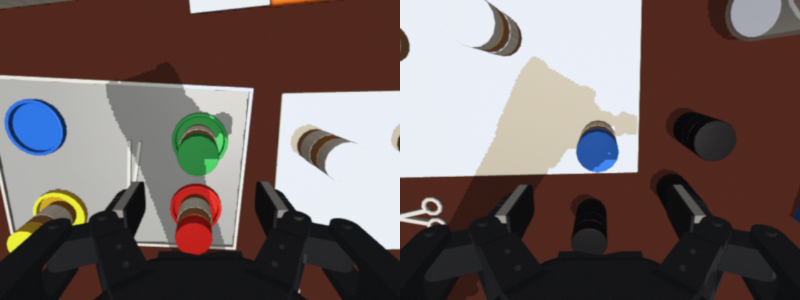

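Left half: green stands upright in its holder. Right half: the blue jar is at about (598,152), with the black look-alikes at (713,140), (590,235) and (670,185) clear of the jaws. I'll pick blue.

```bash
python3 -m jog '[[[2,2,-20,0,0,0,1],[0,0,-20,0,0,0,1],[0,0,-20,0,0,0,1],[0,0,-20,0,0,0,1],[0,0,-16,0,0,0,1],[0,0,-5,0,0,0,1],[0,0,0,0,0,0,1],[0,0,0,0,0,0,0.3],[0,0,0,0,0,0,-0.2],[0,0,0,0,0,0,-1],[0,0,0,0,0,0,-1],[0,0,0,0,0,0,-1],[0,0,0,0,0,0,-1],[0,0,0,0,0,0,-1],[0,0,15,0,0,0,-1],[0,0,25,0,0,0,-1],[0,0,30,0,0,0,-1],[0,0,30,0,0,0,-1],[0,0,0,0,0,0,-1],[0,0,0,0,0,0,-1]]]' 40
```

```text
clock: 23.85
tcp_pos: [0.4548, -0.3109, 0.1429]
ee_rot: [0.001, 1.0, 0.0, 0.002]
force: [-1.1, 0.5, -1.1]
opening: 0.0428
finger_force: 41.2
```

```bash
python3 -m jog '[[[0,20,10,0,0,0,-1],[0,24,10,0,0,0,-1],[0,24,10,0,0,0,-1],[5,24,0,0,0,0,-1],[5,24,0,0,0,0,-1],[5,24,0,0,0,0,-1],[5,24,0,0,0,0,-1],[5,24,0,0,0,0,-1],[5,24,0,0,0,0,-1],[5,24,0,0,0,0,-1],[5,24,0,0,0,0,-1],[5,24,0,0,0,0,-1],[5,24,0,0,0,0,-1],[5,24,0,0,0,0,-1],[5,24,0,0,0,0,-1],[5,24,0,0,0,0,-1],[5,24,0,0,0,0,-1],[5,24,0,0,0,0,-1],[5,24,0,0,0,0,-1],[5,24,0,0,0,0,-1]]]'
python3 -m jog '[[[10,24,0,0,0,0,-1],[10,24,0,0,0,0,-1],[10,24,0,0,0,0,-1],[10,24,0,0,0,0,-1],[10,24,-10,0,0,0,-1],[0,10,-10,0,0,0,-1],[0,0,-10,0,0,0,-1],[0,0,0,0,0,0,-1],[0,0,0,0,0,0,-1]]]'
python3 - <<'E'
from h import *
d=grab('wrist','w10.png')
E
```

```text
clock: 25.52
tcp_pos: [0.5377, 0.1666, 0.169]
ee_rot: [0.0, 1.0, 0.0, -0.002]
force: [0.7, -0.1, -1.4]
opening: 0.0422
finger_force: 41.2
clock: 26.27
tcp_pos: [0.5879, 0.2936, 0.139]
ee_rot: [0.001, 1.0, -0.0, -0.002]
force: [-0.1, -0.8, -1.4]
opening: 0.0428
finger_force: 41.2
```

View pics/w10.png

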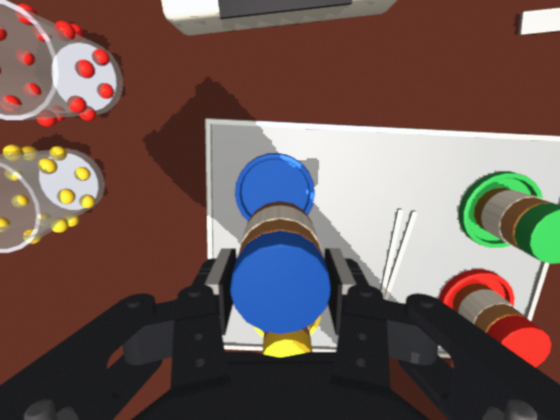

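The blue jar hangs upright at column 281, and its ring is at about (275,190). I'll shift +3 mm in x and y while lowering.

```bash
python3 -m jog '[[[2,3,-20,0,0,0,-1],[0,1,-20,0,0,0,-1],[0,0,-20,0,0,0,-1],[0,0,-15,0,0,0,-1],[0,0,-10,0,0,0,-1],[0,0,-5,0,0,0,-1],[0,0,-4,0,0,0,-1],[0,0,-3,0,0,0,-1],[0,0,-1,0,0,0,-1],[0,0,-1,0,0,0,-1],[0,0,0,0,0,0,-1]]]'
```

```text
clock: 27.23
tcp_pos: [0.5913, 0.3002, 0.0435]
ee_rot: [0.0, 1.0, 0.0, 0.001]
force: [-0.8, -2.0, 3.5]
opening: 0.0427
finger_force: 41.6
```

```bash
python3 -m jog '[[[0,0,0,0,0,0,0.1],[0,0,0,0,0,0,0.3],[0,0,0,0,0,0,0.7],[0,0,0,0,0,0,0.7],[0,0,0,0,0,0,0.7],[0,0,0,0,0,0,0.7],[0,0,10,0,0,0,0.7],[0,0,20,0,0,0,0.7],[0,0,30,0,0,0,0.7],[0,0,30,0,0,0,0.7],[0,0,30,0,0,0,0.7],[0,0,30,0,0,0,0.7],[0,0,0,0,0,0,0.7]]]'
python3 - <<'E'
from h import *
grab('wrist','w11.png');grab('scene','s11.png')
i=np.hstack([cv2.imread('pics/w11.png'),cv2.imread('pics/s11.png')]);cv2.imwrite('pics/c11.png',cv2.resize(i,(800,300)))
E
```

```text
clock: 28.32
tcp_pos: [0.5935, 0.3025, 0.2004]
ee_rot: [-0.003, 1.0, 0.0, 0.005]
force: [0.3, 1.2, 0.8]
opening: 0.0725
finger_force: 0.0
```

View pics/c11.png

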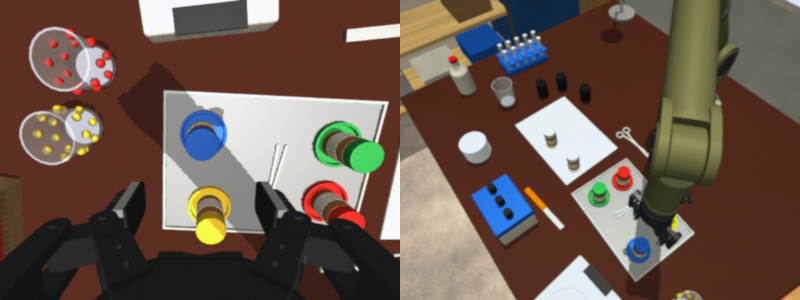

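All four jars stand upright in their own holders: in the left half, blue is at (204,135), yellow (210,210), green (345,148) and red (330,205). The white jars are where they began and the gripper is clear, so I'm handing in.

```bash
python3 -m jog '[[[0,0,0,0,0,0,0.7],[0,0,0,0,0,0,0.7],[0,0,0,0,0,0,0.7]]]'; python3 -c "
from workcell import order
print(order.close_job())"
```

```text
clock: 28.67
tcp_pos: [0.5901, 0.2994, 0.1905]
ee_rot: [0.001, 1.0, 0.0, -0.001]
force: [0.1, -0.8, 0.2]
opening: 0.0723
finger_force: 0.0
the job is handed in; nothing more can be done
None
```

I set all four jars upright in their own holders, in the order red, yellow, green, blue, left the white-capped jars untouched, and handed the job in at about 29 s; no verdict came back.

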